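Close the carving vise and hold the faceplate over the corbel

TASK

Slide the vise's moving jaw along its bed until the corbel is held snug and square between the two jaws, and leave the jaw there. Then take the rectangular four-hole faceplate by its square shank and hold it level and still about a finger's breadth (15 mm) above the corbel's top, clear of the wood, with each of its holes over one of the brass threaded inserts, so that I can start the four bolts; either way round will do. Finish while still holding it there in the gripper, and leave the round plate, the mallet, the glue bottle and the jar beside the work where they are.

Things in the scene. Friction and masses are not known exactly. Their poses are not given: they have to be found in the camera images.
- vise: Green bench vise fixed to the bench: steel bed 160 mm wide (x), top 22 mm above the bench; two pale beech jaws 240 mm long (x), tops 112 mm up. Origin: at bench level under the middle of the fixed jaw's inner face. y: from the fixed jaw (reaching to y = -75 mm) to the moving jaw, to the robot's left; x: along the jaws, away from the robot. A nut bracket 88 mm high stands at y 192 to 214 mm.
- vise_jaw (a joint): Gap between the jaw faces in m: 0 shut, 0.13 at most; 0.076 when snug on the corbel. The moving jaw, a beech block 36 mm thick (vise y), 240 mm long (x), top 112 mm above the bench, slides along the vise's y by hand against about 5 N of friction and stays where it is left. Its screw and T-bar move with it (70 mm high at most, out to 210 mm from its inner face).
- jaw_near (a point): Point on the top face of the moving jaw, mid-thickness, 20 mm from its robot-side end (-x end); 112 mm above the bench. Here the jaw can be gripped across its 36 mm thickness, beside the corbel.
- jaw_far (a point): The same at the far (+x) end of the moving jaw, 200 mm from jaw_near.
- corbel: Half-carved pale wooden corbel, 0.5 to 0.7 kg, standing loose on the vise bed between the jaws, at first some mm off the fixed jaw and slightly askew. 120 mm (x) by 76 mm (y, flat flanks) by 125 mm high; x, y about along the vise's; scrolls face +x; the top is a plain 120 x 76 mm face. Origin: centre of its underside, 22 mm above the bench; its top is 147 mm above the bench.
- insert0 (a point): Centre of a brass threaded insert (flange 14 mm, bore 6 mm, flush) in the corbel's top face, at (42, 23) mm from its centre along the corbel's x, y.
- insert1 (a point): Centre of a brass threaded insert (flange 14 mm, bore 6 mm, flush) in the corbel's top face, at (42, -23) mm from its centre along the corbel's x, y.
- insert2 (a point): Centre of a brass threaded insert (flange 14 mm, bore 6 mm, flush) in the corbel's top face, at (-42, -23) mm from its centre along the corbel's x, y.
- insert3 (a point): Centre of a brass threaded insert (flange 14 mm, bore 6 mm, flush) in the corbel's top face, at (-42, 23) mm from its centre along the corbel's x, y.
- faceplate: Bright aluminium rectangular flange 110 mm (x) by 70 mm (y), 6 mm thick, lying on the bench, shank up; 0.3 to 0.5 kg. On its middle a round steel collar (42 mm across, 7 mm high) and on that a square steel shank 28 x 28 mm, sides along x and y, from 13 to 57 mm above the underside. Origin: centre of the underside.
- hole0 (a point): Centre, at the underside, of a 14 mm through hole of the faceplate, at (42, 23) mm along the plate's x, y.
- hole1 (a point): Centre, at the underside, of a 14 mm through hole of the faceplate, at (42, -23) mm along the plate's x, y.
- hole2 (a point): Centre, at the underside, of a 14 mm through hole of the faceplate, at (-42, -23) mm along the plate's x, y.
- hole3 (a point): Centre, at the underside, of a 14 mm through hole of the faceplate, at (-42, 23) mm along the plate's x, y.
- round_plate: The other faceplate, not wanted: dark steel disc 96 mm across, 8 mm thick, three holes, the same kind of square shank 28 x 28 mm, up to 59 mm high. Origin: centre of the underside. Leave it alone.
- mallet: Carver's round wooden mallet standing on its head, 88 mm across, 210 mm high; origin under its centre.
- glue_white: White glue bottle with blue label and red cap, 60 mm across, 155 mm high; origin under its centre.
- jar: Glass jar with green lid, 72 mm across, 105 mm high; origin under its centre.
Things that resemble listed ones, but are neither listed nor needed, are in the scene too. Of the things that look like the faceplate, take the one that is farthest from the robot's base at the start.

How it is judged (in metres and radians):
On the way:
1. the moving jaw has been slid up so that the corbel is snug and upright between the jaws (gap at most 78.5 mm), with the faceplate not yet over it (value of joint vise_jaw below 0.0785 m and angle between corbel's own z axis and vertical below 0.04 rad and horizontal distance between faceplate and corbel above 0.06 m), for 0.2 s.
At the end, for the whole second after the job is handed in: Jaw gap 72 to 78.5 mm, corbel upright and square in it; the faceplate held by the fingers alone, still, level within 0.06 rad, its underside 5 to 30 mm above the corbel's top, every hole within 4 mm (horizontally) of an insert, either way round (value of joint vise_jaw between 0.072 and 0.0785 m and angle between corbel's own z axis and vertical below 0.04 rad and angle between the x axis of corbel and the x axis of vise, either way round below 0.05 rad and ((horizontal distance between hole0 and insert0 below 0.004 m and horizontal distance between hole1 and insert1 below 0.004 m and horizontal distance between hole2 and insert2 below 0.004 m and horizontal distance between hole3 and insert3 below 0.004 m) or (horizontal distance between hole0 and insert2 below 0.004 m and horizontal distance between hole1 and insert3 below 0.004 m and horizontal distance between hole2 and insert0 below 0.004 m and horizontal distance between hole3 and insert1 below 0.004 m)) and z of faceplate in the frame of corbel between 0.13 and 0.155 m and angle between faceplate's own z axis and vertical below 0.06 rad and linear speed of faceplate below 0.02 m/s and angular speed of faceplate below 0.15 rad/s and contact force between faceplate and the fingers above 2 N and contact force between faceplate and corbel below 0.05 N and contact force between faceplate and vise below 0.05 N); the arm keeps its last pose, push and grip.
It fails at once if a bystander (round plate, mallet, blue-labelled glue bottle or jar) has been moved by more than 30 mm (distance of any of round_plate, mallet, glue_white, jar from where it was at the start of the episode above 0.03 m).
It also fails if it takes over 53 s, if anything falls off the work surface, if the arm or the gripper's body presses on something with over 40 N, if the wrist force passes 120 N, or if a joint passes its speed limit or range.

ROBOT

A 6-joint arm with a two-finger parallel gripper is mounted at the origin on the work surface. World frame = base frame: x ahead of the robot, y to its left, z up, the work surface at z = 0. Lengths are in m, angles in degrees, forces in N, time in s.
With the tool pointing down it reaches from about 0.35 to 0.875 m from the base axis. Payload 4.2 kg.
Tool frame: the origin (TCP) lies at the very end of the fingers, on their centre line; the grasp point (between the pads) lies 19 mm behind it; z points along the fingers, y is the line along which they close (so a half turn about z gives the same grasp; the last joint's range is limited). The gripper opens to 87 mm and grips with 3 to 60 N. Pads are 19 mm wide; open, the fingers measure 117 mm over their backs; the gripper's body (75 mm by 190 mm) begins 51 mm behind the grasp point.
Start: joints at [-51.475, 22.042, 0.453, 0, -68.411, -14.817], TCP at [0.251, -0.572, 0.192] pointing down, gripper open.
Joint ranges: [-179.83, 179.83], [-69.29, 118.12], [-61.27, 80.66], [-181.25, 117.63], [-171.15, -9.14], [-177.46, 177.46]. Speed limits (degrees/s): [159.86, 159.86, 180, 180, 180, 180].

INTERFACE

Orientations are given as a 3x3 rotation matrix whose columns are the frame's x, y, z axes.
In Python, from station import sense, cams, r gives the robot as it stands. The module is installed in compiled form; this text tells all that it offers.
- The arm moves only by the tool step_arm, never from a script. Its argument "targets" is text: rows parted by semicolons, each of 4 numbers parted by spaces: the shift along the tool's x, y, z in cm, then the turn about the tool's z in degrees. In form: x y z turn; .... A call has 1 to 12 rows; each row shifts and turns the commanded pose from where the row before left it, along the tool's axes as they then stand; what a row does not reach is not made up. A row lasts 1/12 s, in which the tool goes at most 41.7 mm and 7.16 degrees, less where a joint would pass 70% of its speed; a pose out of reach is approached as far as the arm can. A call with a gripper value outside its range is refused whole. "claw" is the finger opening in cm, from 0 to 8.7, set as the call begins (left out, the last holds). The fingers move at their own pace and stop on an object; the grip force is fixed at half the most. Time passes only in rows, so rows that do not move let the fingers close. It gives the time, the measured TCP pose, the force, the opening and the grip force at its end, in the units of the state.
- sense(): the state, without advancing time (a new reading comes with each control period).
- cams.capture(name): name is "scene" or "side" or "wrist"; returns a dict with "frame" (480x640x3 uint8, blue, green, red), "vertical_fov" (degrees; the focal length in pixels is half the picture's height over the tangent of half this angle, whatever the lens; pixels are square), "cx", "cy" (the principal point, pixels), "dist_coeffs" ([k1, k2, p1, p2, k3] as OpenCV has them; the pictures are not rectified), "eye" and "rotation" of the camera in the world; the wrist camera has in their place "tool_from_camera" (4x4, takes a point from camera to tool coordinates, whose origin is the TCP and whose axes are the flange's). Camera axes: x right, y down, z forward; pixel columns grow to the right and rows downward; lengths in m; the calibration is good to about 2 mm. A picture is of the moment at which its call begins: read the wrist's pose just before it. There is no depth.
- r.finish_job(): hands the job in; it is judged then, once.
The state is a dict: "time_s": time; "joints": joint angles; "joint_velocities": joint speeds; "effort": joint torques, N m; "tcp_pos": TCP position; "ee_rot": TCP orientation; "wrist_force": force on the tool from outside, world axes, zero at the start; "moment": the same for the moment, N m; "gripper_width": opening from 0.0 (shut) to 1.0 (fully open); "gripper_force": force on a finger pad.
Only numpy, scipy, OpenCV 4.12 (cv2) and the standard library are available. Lean on these libraries where they do the work, as an engineer would, in place of code of your own. Each camera call takes 0.05 s, during which the arm holds its last target. There are 200 camera calls.

## Working session

There is one attempt and no reset: what is moved stays moved. The work goes in short steps, Python scripts to look and compute and a tool call to move; the robot and the scene stay as the last step left them, time stands still between calls to the robot, and variables do not carry over. Pictures are saved under pics/ and viewed, at most 10 in all, crops included, and the job is handed in when it is done.

Besides the shell and the picture viewer there is one more tool, called after "Emit:" by a JSON object that holds its "fn" and its "kwargs". step_arm: Moves the arm, as the interface text tells. Its arguments: {"type":"object","properties":{"targets":{"type":"string"},"claw":{"type":"number"}},"required":["targets"]}

```bash
mkdir -p pics; cat > h.py <<'E'
import numpy as np, cv2
from station import sense, cams, r
def grab(n, save=None):
    s=sense(); c=cams.capture(n)
    h=c["frame"].shape[0]; f=h/2/np.tan(np.radians(c["vertical_fov"])/2)
    c["K"]=np.array([[f,0,c["cx"]],[0,f,c["cy"]],[0,0,1]]); c["D"]=np.array(c["dist_coeffs"],float)
    if n=="wrist":
        T=np.eye(4); T[:3,:3]=s["ee_rot"]; T[:3,3]=s["tcp_pos"]
        T=T@np.array(c["tool_from_camera"]); c["eye"]=T[:3,3]; c["rotation"]=T[:3,:3]
    c["eye"]=np.array(c["eye"]); c["rotation"]=np.array(c["rotation"])
    if save: cv2.imwrite(save,c["frame"])
    return c
def ray(c,uv):
    p=cv2.undistortPoints(np.array(uv,float).reshape(-1,1,2),c["K"],c["D"]).reshape(-1,2)
    d=np.c_[p,np.ones(len(p))]@c["rotation"].T
    return d
def onz(c,uv,z):
    d=ray(c,uv); return c["eye"]+d*((z-c["eye"][2])/d[:,2])[:,None]
def proj(c,P):
    R=c["rotation"].T; t=-R@c["eye"]
    return cv2.projectPoints(np.array(P,float).reshape(-1,1,3),cv2.Rodrigues(R)[0],t,c["K"],c["D"])[0].reshape(-1,2)
E
python3 - <<'E'
from h import *
for n in("scene","side","wrist"):
    c=grab(n,f"pics/{n}0.png"); print(n,c["eye"].round(3),c["rotation"].round(2).tolist(),c["vertical_fov"])
s=sense();print(np.array(s["ee_rot"]).round(3).tolist(),s["tcp_pos"],s["time_s"])
E
```

```text
scene [1.317 0.347 1.042] [[-0.46, 0.64, -0.61], [0.89, 0.32, -0.33], [-0.02, -0.7, -0.72]] 46.45828384339495
side [0.363 0.543 0.596] [[-0.95, -0.18, 0.25], [-0.31, 0.56, -0.77], [-0.01, -0.81, -0.59]] 55.36431725300116
wrist [ 0.189 -0.6    0.385] [[-0.4, 0.89, 0.23], [0.92, 0.39, 0.1], [0.0, 0.25, -0.97]] 62.090959635842594
[[-0.916, -0.402, -0.001], [-0.402, 0.916, 0.001], [0.0, 0.002, -1.0]] [ 0.25109347 -0.57179464  0.19070881] 0.15
```

View pics/scene0.png

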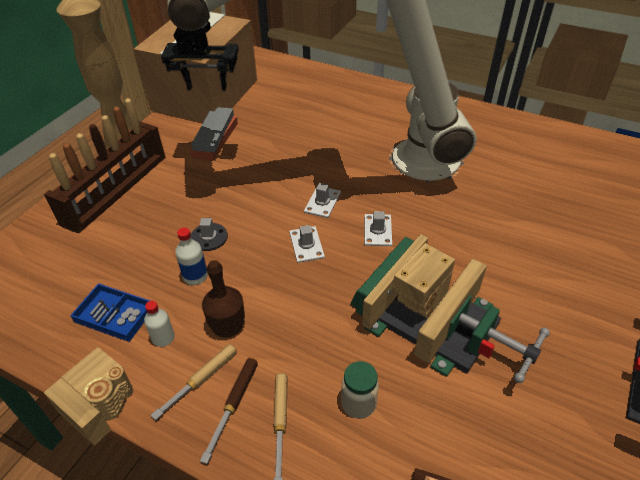

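View pics/side0.png

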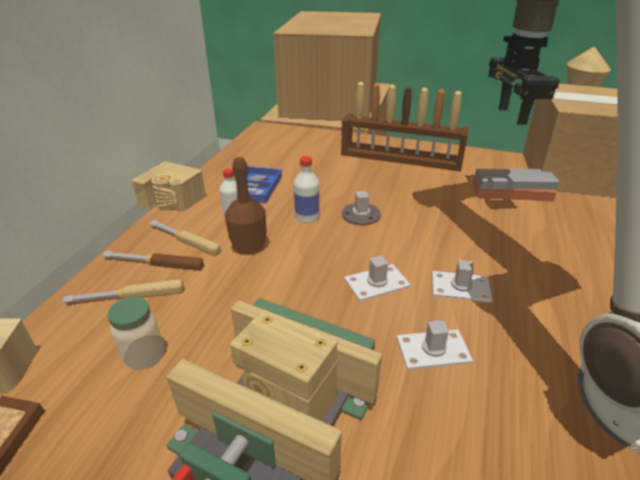

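Scene: three bright rectangular plates at about (322,200), (307,243) and (378,229); the dark round plate is at (208,235). The vise is at (420,300), with the corbel top at about (425,275). Side shows the same plates at (462,285), (377,281) and (434,348). Next I'll measure the candidates.

```bash
cat > m1.py <<'E'
from h import *
for n in("scene","side"):
    c=grab(n); im=c["frame"]; hsv=cv2.cvtColor(im,cv2.COLOR_BGR2HSV)
    m=((hsv[...,1]<45)&(hsv[...,2]>150)).astype(np.uint8)
    m=cv2.morphologyEx(m,cv2.MORPH_CLOSE,np.ones((3,3)))
    for k in cv2.findContours(m,cv2.RETR_EXTERNAL,cv2.CHAIN_APPROX_NONE)[0]:
        a=cv2.contourArea(k)
        if a<250: continue
        p=onz(c,k.reshape(-1,2),0.006)[:,:2].astype(np.float32)
        (x,y),(w,h),an=cv2.minAreaRect(p)
        if max(w,h)<.15: print(n,k.reshape(-1,2).mean(0).round(),a,"xy",round(x,4),round(y,4),"wh",round(w,4),round(h,4),"ang",round(an,1),"dist",round(np.hypot(x,y),3))
    c2=im[150:400,230:530] if n=="scene" else im[230:480,150:510]
    cv2.imwrite(f"pics/{n}_c.png",cv2.resize(c2,None,fx=2.2,fy=2.2,interpolation=cv2.INTER_CUBIC))
E
python3 m1.py
```

```text
scene [188. 250.] 261.5 xy 0.6244 -0.405 wh 0.0516 0.0591 ang 59.8 dist 0.744
scene [306. 243.] 809.0 xy 0.4667 -0.1529 wh 0.1156 0.0693 ang 39.9 dist 0.491
scene [378. 229.] 762.5 xy 0.3346 -0.0099 wh 0.1219 0.0675 ang 24.2 dist 0.335
scene [320. 205.] 287.0 xy 0.3173 -0.1866 wh 0.0891 0.0685 ang 7.7 dist 0.368
side [434. 345.] 1895.5 xy 0.347 -0.019 wh 0.1113 0.0984 ang 24.5 dist 0.348
side [449. 286.] 655.5 xy 0.3283 -0.1841 wh 0.0719 0.0756 ang 8.5 dist 0.376
side [377. 278.] 1176.5 xy 0.4813 -0.163 wh 0.1127 0.1086 ang 40.1 dist 0.508
side [533. 176.] 391.0 xy 0.1474 -0.7356 wh 0.1288 0.0615 ang 18.6 dist 0.75
```

View pics/scene_c.png

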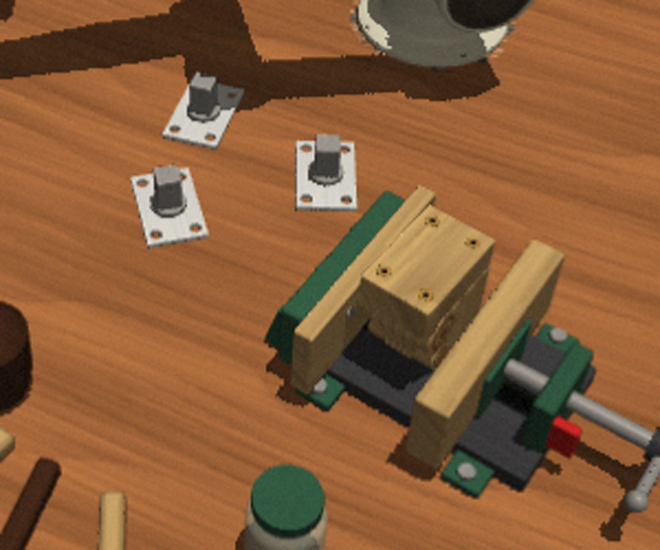

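View pics/side_c.png

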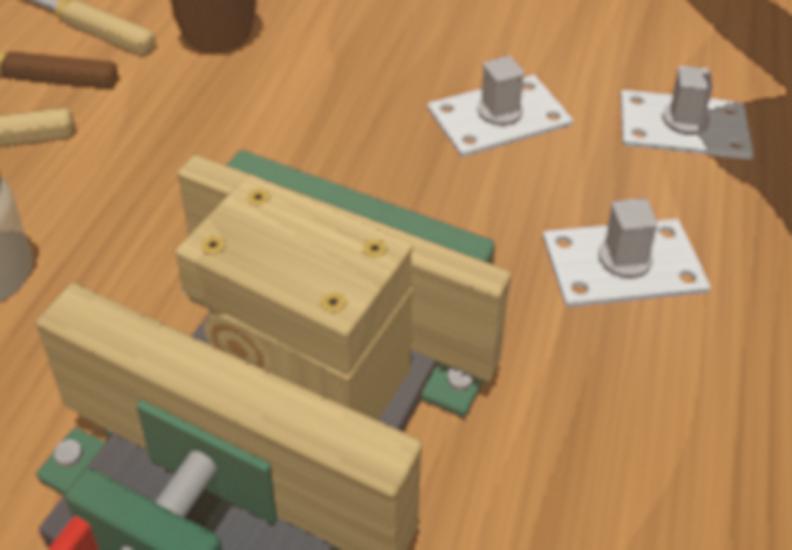

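```bash
cat > m2.py <<'E'
from h import *
S={"scene":(230,150),"side":(150,230)}
P={"ins":({"scene":[(432,221),(473,243),(384,271),(425,295)],"side":[(375,247),(333,301),(258,197),(213,244)]},.147),
"jaw":({"scene":[(535,240),(563,255),(412,402),(443,410)],"side":[(395,470),(420,440),(38,322),(72,283)]},.112),
"fixjaw":({"scene":[(425,187),(435,193),(293,327),(312,338)],"side":[(510,272),(500,295),(195,155),(180,173)]},.112),
"holes":({"scene":[(141,182),(195,227),(155,234)],"side":[(528,86),(447,108),(469,140),(554,116)]},.006)}
for k,(d,z) in P.items():
    for n in d:
        c=grab(n); uv=np.array(d[n])/2.2+np.array(S[n])
        print(k,n,onz(c,uv,z)[:,:2].round(4).tolist())
E
python3 m2.py
```

```text
ins scene [[0.488, 0.1605], [0.4978, 0.2056], [0.5693, 0.1421], [0.5796, 0.1867]]
ins side [[0.4885, 0.1578], [0.4986, 0.2031], [0.5706, 0.1407], [0.5808, 0.1849]]
jaw scene [[0.4343, 0.2538], [0.4414, 0.2841], [0.6727, 0.2126], [0.6683, 0.2401]]
jaw side [[0.4415, 0.2709], [0.4339, 0.2503], [0.6709, 0.2462], [0.6672, 0.2135]]
fixjaw scene [[0.4129, 0.1301], [0.4166, 0.1424], [0.6435, 0.0828], [0.6473, 0.104]]
fixjaw side [[0.4121, 0.1222], [0.4142, 0.1418], [0.6456, 0.0847], [0.6474, 0.1045]]
holes scene [[0.4507, -0.1963], [0.4861, -0.106], [0.5159, -0.1416]]
holes side [[0.4524, -0.1954], [0.5166, -0.1419], [0.4874, -0.1058], [0.422, -0.1599]]
```

Candidates in the scene image: bright plates at (322,200), r≈0.37 m; (378,229), r≈0.34 m; and (307,243), r≈0.49 m. The dark round plate at (208,235) isn't wanted. I choose (307,243): it's rectangular with four holes and the farthest, and the crops confirm it. The jaws lie at about -9.3°, with a gap of about 112 mm. I'll do the jaw first.

Emit:
{"fn": "step_arm", "kwargs": {"targets": "-2.386 3.114 0 0;-2.386 3.114 0 0;-2.386 3.114 0 0;-2.386 3.114 0 0;-2.386 3.114 0 0;-2.386 3.114 0 0;-2.386 3.114 0 0;-2.386 3.114 0 0;-2.386 3.114 0 0;-2.386 3.114 0 0;-2.386 3.114 0 0;-2.386 3.114 0 0", "claw": 8.7}}

```text
time_s: 1.65
tcp_pos: [0.3633, -0.1132, 0.1921]
ee_rot: [[-0.916, -0.402, 0.002], [-0.402, 0.916, 0.0], [-0.002, -0.001, -1.0]]
wrist_force: [1.4, 0.7, -0.9]
gripper_width: 1.001
gripper_force: 0.0
```

Emit:
{"fn": "step_arm", "kwargs": {"targets": "-2.386 3.114 0 0;-2.386 3.114 0 0;-2.386 3.114 0 0;-2.386 3.114 0 0;-2.386 3.114 0 0;-2.386 3.114 0 0;-2.386 3.114 0 0;0 0 0 6.6;0 0 0 6.6;0 0 0 6.6;0 0 0 6.6;0 0 0 6.6"}}

```text
time_s: 2.65
tcp_pos: [0.4285, 0.152, 0.1917]
ee_rot: [[-0.986, 0.167, 0.0], [0.167, 0.986, 0.0], [-0.0, 0.0, -1.0]]
wrist_force: [-0.1, 0.0, -0.7]
gripper_width: 1.001
gripper_force: 0.0
```

```bash
cat > go.py <<'E'
import sys
from h import *
# go.py x y z yaw_of_tool_y  -> shift in tool axes (cm) after / before the turn
s=sense(); R=np.array(s["ee_rot"]); p=np.array(s["tcp_pos"])
x,y,z,a=map(float,sys.argv[1:5])
cur=np.degrees(np.arctan2(R[1,1],R[0,1])); t=-(a-cur); t=(t+90)%180-90
print("shift cm",(R.T@(np.array([x,y,z])-p)*100).round(2),"turn",round(t,2))
print("t",s["time_s"],"tcp",p.round(4),"yaw",round(cur,2),"tilt",R[:2,2].round(4),"j",np.round(s["joints"],0),"F",np.round(s["wrist_force"],1))
E
python3 go.py .4566 .2666 .082 80.7; python3 -c "
from h import *
grab('side','pics/side1.png')
c=grab('wrist','pics/w1.png')"
```

```text
shift cm [-0.86 11.77 10.97] turn -0.3
t 2.65 tcp [0.4285 0.152  0.1917] yaw 80.4 tilt [0.0002 0.0002] j [  40.    5.  -22.    0.  -63. -140.] F [-0.1  0.  -0.7]
```

View pics/w1.png

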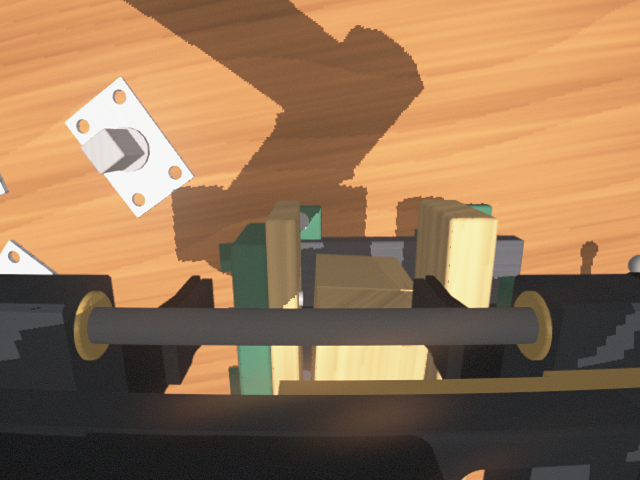

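The wrist view shows the jaws' robot-side ends at about (285,215) and (455,215), with the corbel at (365,270) between them. The tool is aligned with the jaws.

Emit:
{"fn": "step_arm", "kwargs": {"targets": "-0.22 2.95 0 -0.3;-0.22 2.95 0 0;-0.22 2.95 0 0;-0.22 2.95 0 0;0 0 2 0;0 0 0 0"}}

```text
time_s: 3.25
tcp_pos: [0.4541, 0.267, 0.1683]
ee_rot: [[-0.988, 0.153, -0.005], [0.153, 0.988, -0.004], [0.005, -0.004, -1.0]]
wrist_force: [-0.9, -0.4, -1.1]
gripper_width: 1.001
gripper_force: 0.0
```

```bash
python3 go.py .4566 .2666 .082 80.7; python3 -c "
from h import *
a=grab('side')['frame'][230:480,100:480]
b=grab('scene')['frame'][170:400,300:600]
cv2.imwrite('pics/s2.png',np.hstack([cv2.resize(a,(400,400)),cv2.resize(b,(400,400))]))"
```

```text
shift cm [-0.29  0.04  8.63] turn 0.51
t 3.25 tcp [0.4541 0.267  0.1683] yaw 81.21 tilt [-0.0053 -0.0035] j [  48.   14.  -15.   -0.  -62. -147.] F [-0.9 -0.4 -1.1]
```

View pics/s2.png

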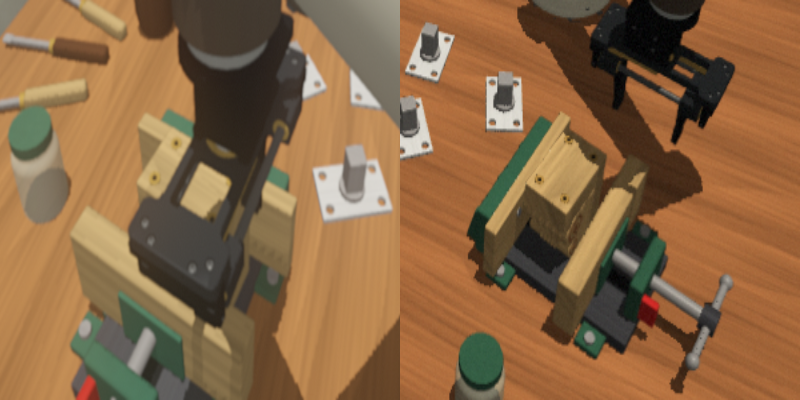

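The gripper straddles the moving jaw's near end (side half at (220,310), scene half at (640,180)). Next I descend and close.

Emit:
{"fn": "step_arm", "kwargs": {"targets": "-0.2 0 2 0.3;0 0 2 0;0 0 2 0;0 0 1.5 0;0 0 1 0;0 0 0 0"}}

```text
time_s: 3.85
tcp_pos: [0.457, 0.2652, 0.0855]
ee_rot: [[-0.987, 0.162, -0.002], [0.162, 0.987, -0.002], [0.002, -0.002, -1.0]]
wrist_force: [-0.9, 0.1, 0.3]
gripper_width: 1.001
gripper_force: 0.0
```

Emit:
{"fn": "step_arm", "kwargs": {"targets": "0 0 0 0;0 0 0 0;0 0 0 0;0 0 0 0;0 0 0 0;0 0 0 0", "claw": 3}}

```text
time_s: 4.35
tcp_pos: [0.4579, 0.2668, 0.087]
ee_rot: [[-0.987, 0.161, 0.001], [0.161, 0.987, 0.001], [-0.0, 0.001, -1.0]]
wrist_force: [-0.1, -0.8, 0.4]
gripper_width: 0.63
gripper_force: 0.0
```

Emit:
{"fn": "step_arm", "kwargs": {"targets": "0 0 0 0;0 0 0 0;0 0 0 0;0 0 0 0;0 0 0 0;0 0 0 0"}}

```text
time_s: 4.85
tcp_pos: [0.4577, 0.2666, 0.0865]
ee_rot: [[-0.987, 0.161, -0.0], [0.161, 0.987, -0.0], [0.0, -0.0, -1.0]]
wrist_force: [0.1, -0.0, 0.6]
gripper_width: 0.35
gripper_force: 0.0
```

```bash
python3 -c "
from h import *
a=grab('side')['frame'][230:480,100:480]
b=grab('scene')['frame'][170:400,300:600]
cv2.imwrite('pics/s3.png',np.hstack([cv2.resize(a,(400,400)),cv2.resize(b,(400,400))]))"
```

```text
(no output)
```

View pics/s3.png

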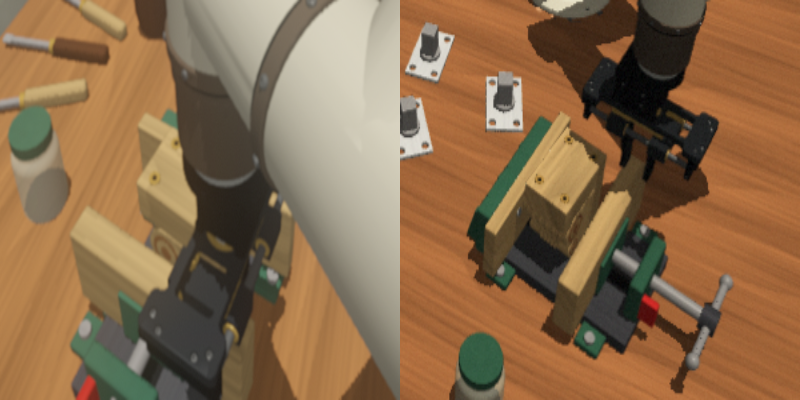

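```bash
python3 -c "
from h import *
s=sense();p=np.array(s['tcp_pos']);R=np.array(s['ee_rot']);print(s['gripper_width'],s['gripper_force'])
c=grab('scene');uv=proj(c,[p,p+R[:,1]*.015,p-R[:,1]*.015,p-R[:,2]*.025,[.434,.252,.112],[.44,.288,.112]])
f=lambda u:((u-[300,170])*[400/300,400/230]+[400,0])
print(f(uv).round())
cv2.imwrite('pics/s4.png',cv2.resize(c['frame'][200:320,420:560],None,fx=5,fy=5,interpolation=cv2.INTER_CUBIC)); print(((uv-[420,200])*5).round())
"
```

```text
0.34859198497176086 0.0
[[632. 184.]
 [640. 189.]
 [623. 179.]
 [634. 171.]
 [630. 154.]
 [650. 167.]]
[[268. 379.]
 [300. 394.]
 [237. 364.]
 [279. 342.]
 [262. 294.]
 [339. 330.]]
```

View pics/s4.png

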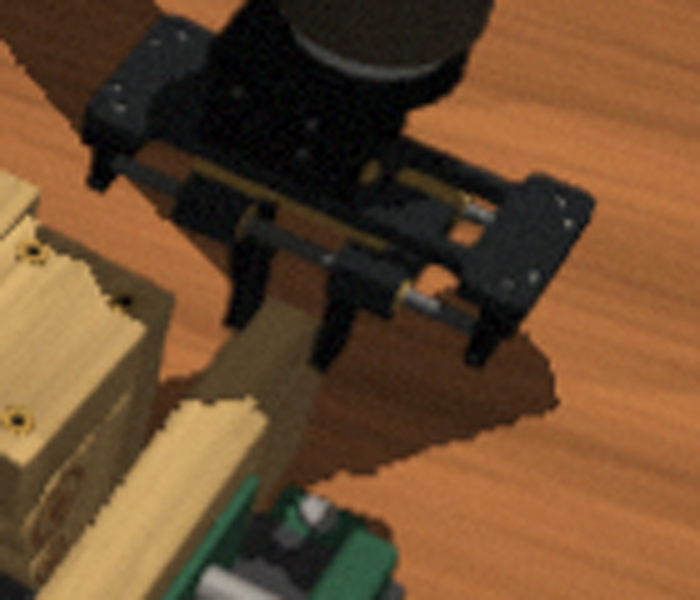

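```bash
python3 -c "
from h import *
c=grab('scene')
f=lambda u:((u-[300,170])*[400/300,400/230]+[400,0])
p=np.array([.4541,.267,.1683]);y=np.array([.153,.988,0])
print(f(proj(c,[p+y*.05,p-y*.05,p])).round())
p=np.array(sense()['tcp_pos']);y=np.array([.161,.987,0])
g=lambda P:((proj(c,P)-[420,200])*5).round().tolist()
print(g([p+y*.0225,p-y*.0225,p+y*.0225+[0,0,.02],p-y*.0225+[0,0,.02]]))
w=grab('wrist','pics/w3.png');print(proj(w,[p+y*.015,p-y*.015,[.434,.252,.112],[.44,.288,.112]]).round())
"
```

```text
[[672. 156.]
 [613. 121.]
 [642. 138.]]
[[316.0, 402.0], [222.0, 356.0], [325.0, 373.0], [229.0, 327.0]]
[[341. 273.]
 [283. 273.]
 [270. 247.]
 [353. 247.]]
```

View pics/w3.png

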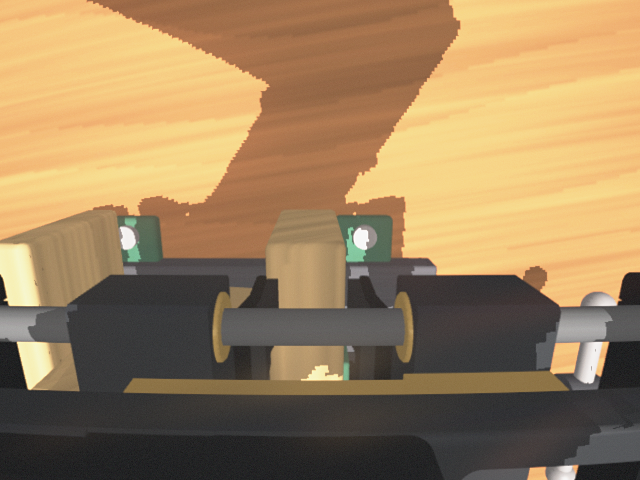

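The wrist view shows the fingers at (262,285) and (358,285), either side of the jaw (270–347), but not pressing yet. I'll close further.

Emit:
{"fn": "step_arm", "kwargs": {"targets": "0 0 0 0;0 0 0 0;0 0 0 0;0 0 0 0;0 0 0 0;0 0 0 0", "claw": 0.5}}

```text
time_s: 5.6
tcp_pos: [0.4578, 0.2666, 0.0866]
ee_rot: [[-0.987, 0.161, 0.0], [0.161, 0.987, 0.0], [-0.0, 0.0, -1.0]]
wrist_force: [-0.0, -1.0, -0.2]
gripper_width: 0.07
gripper_force: 0.0
```

It closed freely to 6 mm, so the tips must be above the jaw top. I'll measure where the fingertips really end along the tool axis, by colour.

```bash
python3 -c "
from h import *
s=sense();p=np.array(s['tcp_pos']);y=np.array(s['ee_rot'])[:,1];x=np.array(s['ee_rot'])[:,0]
for n in ('scene','side','wrist'):
    c=grab(n)
    for sg in(1,-1):
        Z=np.arange(-.01,.061,.005)
        uv=proj(c,[p+sg*y*.01+[0,0,z] for z in Z]).round().astype(int)
        print(n,sg,uv[2],[int(c['frame'][v,u].max()) for u,v in uv])
"
```

```text
scene 1 [478 278] [74, 74, 71, 76, 74, 76, 67, 20, 5, 9, 5, 6, 3, 11, 9]
scene -1 [470 274] [84, 84, 86, 86, 83, 83, 65, 10, 15, 10, 9, 10, 13, 13, 12]
side 1 [313 455] [111, 92, 63, 45, 41, 52, 59, 60, 68, 64, 44, 34, 35, 40, 41]
side -1 [321 441] [95, 82, 83, 91, 100, 110, 108, 74, 67, 94, 93, 51, 67, 71, 46]
wrist 1 [331 273] [166, 166, 164, 49, 52, 48, 48, 46, 47, 46, 45, 84, 90, 93, 97]
wrist -1 [292 273] [190, 191, 194, 43, 47, 47, 47, 47, 48, 43, 46, 86, 89, 93, 98]
```

```bash
python3 -c "
from h import *
c=grab('wrist');s=sense()
# rebuild pose of w1
T=np.eye(4);T[:3,:3]=[[-.986,.167,0],[.167,.986,0],[0,0,-1]]
for dz in(0,.01,.02,.03):
    T[:3,3]=[.4285,.152,.1917+dz];M=T@np.array(c['tool_from_camera']);c['eye']=M[:3,3];c['rotation']=M[:3,:3]
    h=onz(c,[(120,97),(83,126),(175,172),(139,199)],.006)[:,:2]
    print(dz,h.round(4).tolist(),np.linalg.norm(h[0]-h[2]),np.linalg.norm(h[1]-h[3]),np.linalg.norm(h[0]-h[1]))
c=grab('scene');S=np.array([(327,148),(306,199),(347,198),(307,147)])/2.2+[230,150]
print(onz(c,S,.006)[:,:2].round(4).tolist())
p=np.array([.25109,-.57179,.19071]);y=np.array([-.402,.916,0])
im=cv2.imread('pics/scene0.png')
for sg in(1,-1):
    uv=proj(c,[p+sg*y*.05+[0,0,z] for z in np.arange(-.01,.06,.005)]).round().astype(int)
    print(uv[2],[int(im[v,u].max()) for u,v in uv])
"
```

```text
0 [[0.2953, -0.0043], [0.3137, -0.0466], [0.3711, 0.0298], [0.3901, -0.0116]] 0.08320939545057587 0.08411296014119984 0.046072571272845794
0.01 [[0.2935, -0.0088], [0.3124, -0.0521], [0.3714, 0.0263], [0.3909, -0.0162]] 0.0854013216353175 0.08632868829078291 0.04728622839443016
0.02 [[0.2918, -0.0132], [0.3112, -0.0576], [0.3716, 0.0228], [0.3917, -0.0208]] 0.08759324782005912 0.08854441644036591 0.048499885516014606
0.03 [[0.29, -0.0176], [0.3099, -0.0632], [0.3719, 0.0193], [0.3924, -0.0254]] 0.08978517400480078 0.090760144589949 0.049713542637599056
[[0.3001, -0.0228], [0.3894, -0.0109], [0.3668, 0.031], [0.3092, -0.0451]]
[226  99] [74, 71, 71, 74, 71, 71, 72, 62, 35, 4, 7, 9, 4, 10]
[191  98] [72, 72, 67, 75, 69, 71, 74, 42, 11, 7, 12, 11, 16, 8]
```

The tool pose agrees with the wrist camera, but the fingertips end about 25 mm above the reported TCP. Both the pictures and the free closing over the jaw (top at 112 mm) show this. I'll work with tip = TCP + 25 mm: open, shift towards the jaw's end to clear the corbel, then descend.

Emit:
{"fn": "step_arm", "kwargs": {"targets": "0.4 0 -0.3 0;0.4 0 0 0;0.3 0 0 0;0 0 0 0;0 0 0 0;0 0 0 0;0 0 0 0;0 0 0 0;0 0 0 0;0 0 0 0;0 0 0 0;0 0 0 0", "claw": 6.2}}

```text
time_s: 6.85
tcp_pos: [0.4469, 0.2684, 0.0895]
ee_rot: [[-0.987, 0.162, -0.0], [0.162, 0.987, -0.0], [0.0, -0.0, -1.0]]
wrist_force: [0.1, 0.8, 0.3]
gripper_width: 0.711
gripper_force: 0.0
```

Emit:
{"fn": "step_arm", "kwargs": {"targets": "0 0 0.7 0;0 0 0.7 0;0 0 0.5 0;0 0 0 0"}}

```text
time_s: 7.18
tcp_pos: [0.4459, 0.2675, 0.0688]
ee_rot: [[-0.987, 0.162, -0.003], [0.162, 0.987, -0.002], [0.002, -0.003, -1.0]]
wrist_force: [-0.7, 0.0, 0.5]
gripper_width: 0.713
gripper_force: 0.0
```

Emit:
{"fn": "step_arm", "kwargs": {"targets": "0 0 0 0;0 0 0 0;0 0 0 0;0 0 0 0;0 0 0 0;0 0 0 0", "claw": 3}}

```text
time_s: 7.68
tcp_pos: [0.4466, 0.2668, 0.0707]
ee_rot: [[-0.987, 0.161, -0.001], [0.161, 0.987, -0.003], [0.001, -0.003, -1.0]]
wrist_force: [0.9, -4.5, 1.3]
gripper_width: 0.412
gripper_force: 30.0
```

Gripped at 36 mm. Sliding now.

Emit:
{"fn": "step_arm", "kwargs": {"targets": "0 -0.2 0 0;0 -0.3 0 0;0 -0.3 0 0;0 -0.3 0 0;0 -0.3 0 0;0 -0.3 0 0;0 -0.3 0 0;0 -0.3 0 0;0 -0.3 0 0;0 -0.2 0 0;0 0 0 0"}}

```text
time_s: 8.6
tcp_pos: [0.443, 0.2432, 0.0707]
ee_rot: [[-0.987, 0.161, 0.002], [0.161, 0.987, 0.004], [-0.001, 0.005, -1.0]]
wrist_force: [-0.5, 7.2, -2.0]
gripper_width: 0.406
gripper_force: 30.0
```

Emit:
{"fn": "step_arm", "kwargs": {"targets": "0 -0.1 0 0;0 -0.1 0 0;0 -0.1 0 0;0 0 0 0"}}

```text
time_s: 8.93
tcp_pos: [0.4427, 0.2413, 0.0707]
ee_rot: [[-0.987, 0.161, 0.003], [0.161, 0.987, 0.006], [-0.002, 0.006, -1.0]]
wrist_force: [-1.2, 8.6, -2.8]
gripper_width: 0.409
gripper_force: 30.1
```

Emit:
{"fn": "step_arm", "kwargs": {"targets": "0 -0.2 0 0;0 -0.2 0 0;0 -0.1 0 0;0 0 0 0;0 0 0 0"}}

```text
time_s: 9.35
tcp_pos: [0.4419, 0.2363, 0.0707]
ee_rot: [[-0.987, 0.161, 0.003], [0.161, 0.987, 0.006], [-0.002, 0.006, -1.0]]
wrist_force: [-1.7, 8.9, -2.6]
gripper_width: 0.409
gripper_force: 30.1
```

Emit:
{"fn": "step_arm", "kwargs": {"targets": "0 -0.2 0 0;0 -0.1 0 0;0 0 0 0;0 0 0 0"}}

```text
time_s: 9.68
tcp_pos: [0.4414, 0.2334, 0.0707]
ee_rot: [[-0.987, 0.161, 0.003], [0.161, 0.987, 0.006], [-0.002, 0.006, -1.0]]
wrist_force: [-1.4, 9.4, -3.3]
gripper_width: 0.41
gripper_force: 30.1
```

Emit:
{"fn": "step_arm", "kwargs": {"targets": "0 -0.1 0 0;0 -0.1 0 0;0 0 0 0"}}

```text
time_s: 9.93
tcp_pos: [0.4416, 0.2335, 0.0706]
ee_rot: [[-0.987, 0.161, 0.005], [0.161, 0.987, 0.01], [-0.003, 0.01, -1.0]]
wrist_force: [-3.0, 13.7, -5.5]
gripper_width: 0.413
gripper_force: 30.1
```

Emit:
{"fn": "step_arm", "kwargs": {"targets": "0 -0.1 0 0;0 -0.1 0 0;0 0 0 0"}}

```text
time_s: 10.18
tcp_pos: [0.4416, 0.2336, 0.0706]
ee_rot: [[-0.987, 0.16, 0.006], [0.16, 0.987, 0.013], [-0.004, 0.014, -1.0]]
wrist_force: [-3.8, 20.0, -8.6]
gripper_width: 0.414
gripper_force: 30.1
```

Emit:
{"fn": "step_arm", "kwargs": {"targets": "0 -0.1 0 0;0 -0.1 0 0;0 0 0 0"}}

```text
time_s: 10.43
tcp_pos: [0.4417, 0.2336, 0.0705]
ee_rot: [[-0.987, 0.16, 0.008], [0.16, 0.987, 0.017], [-0.005, 0.018, -1.0]]
wrist_force: [-4.6, 24.8, -11.5]
gripper_width: 0.411
gripper_force: 30.1
```

Emit:
{"fn": "step_arm", "kwargs": {"targets": "0 0.2 0 0;0 0.2 0 0;0 0.2 0 0;0 0 0 0"}}

```text
time_s: 10.77
tcp_pos: [0.4415, 0.2334, 0.0705]
ee_rot: [[-0.987, 0.161, 0.003], [0.161, 0.987, 0.006], [-0.002, 0.007, -1.0]]
wrist_force: [-1.5, 8.2, -5.0]
gripper_width: 0.407
gripper_force: 30.0
```

Emit:
{"fn": "step_arm", "kwargs": {"targets": "0 0 0 0;0 0 0 0;0 0 0 0;0 0 0 0;0 0 0 0;0 0 0 0", "claw": 5.6}}

```text
time_s: 11.27
tcp_pos: [0.4406, 0.2295, 0.0706]
ee_rot: [[-0.987, 0.162, -0.0], [0.162, 0.987, -0.0], [0.0, -0.0, -1.0]]
wrist_force: [0.5, -0.9, -1.1]
gripper_width: 0.635
gripper_force: 0.0
```

The jaw is snug: force rose to 25 N with no further motion. I'll lift away and re-measure the inserts and plate.

Emit:
{"fn": "step_arm", "kwargs": {"targets": "0 0 -3 0;0 0 -3.5 0;0 0 -3.5 0;0 0 -3 0;0 -3.5 0 0;0 -3.5 0 0;1 -3.8 0 -7;1 -3.8 0 -7;1 -3.8 0 -7;0 -3.8 0 -7;0 -3.8 0 -7;0 -3.5 0 -7"}}

```text
time_s: 12.27
tcp_pos: [0.4224, -0.0384, 0.2012]
ee_rot: [[-0.874, -0.485, 0.001], [-0.485, 0.874, 0.0], [-0.001, -0.0, -1.0]]
wrist_force: [0.6, 1.0, 0.4]
gripper_width: 0.642
gripper_force: 0.0
```

```bash
python3 go.py .469 -.151 .1 129.8; cat > m3.py <<'E'
from h import *
# brass inserts: dark bore inside yellow flange, searched near the predicted places
def dark(c,P,rad=7):
    g=cv2.cvtColor(c["frame"],cv2.COLOR_BGR2GRAY).astype(float); out=[]
    for u,v in proj(c,P):
        yy,xx=np.mgrid[int(v)-rad:int(v)+rad+1,int(u)-rad:int(u)+rad+1]
        w=g[yy,xx]; w=np.clip(np.median(w)-12-w,0,None)
        if c.get("near"): w=w*np.exp(-((xx-u)**2+(yy-v)**2)/18)
        out.append((np.array([(w*xx).sum(),(w*yy).sum()])/max(w.sum(),1e-6)))
    return np.array(out)
def ins(c,rad=6):
    hsv=cv2.cvtColor(c["frame"],cv2.COLOR_BGR2HSV)
    return hsv
vx=np.array([np.cos(np.radians(-9.3)),np.sin(np.radians(-9.3))]);vy=np.array([-vx[1],vx[0]])
if __name__=="__main__":
    C=np.array([.533,.163])
    P=np.array([list(C+sx*.042*vx+sy*.023*vy)+[.147] for sx,sy in((1,1),(1,-1),(-1,-1),(-1,1))])
    for n in("scene","side"):
        c=grab(n); uv=dark(c,P,8); q=onz(c,uv,.147)[:,:2]
        d=q[0]-q[3]+q[1]-q[2]
        print(n,proj(c,P).round(1).tolist(),uv.round(1).tolist(),q.round(4).tolist(),"ctr",q.mean(0).round(4),"ang",np.degrees(np.arctan2(d[1],d[0])).round(2),np.linalg.norm(q[0]-q[3]).round(4),np.linalg.norm(q[0]-q[1]).round(4))
        cv2.imwrite(f"pics/{n}5.png",c["frame"])
        if n=="scene": print("mallet",onz(c,[(223,325)],.03)[0].round(3))
    a=cv2.imread("pics/scene5.png")[200:380,340:560]; b=cv2.imread("pics/side5.png")[270:470,160:390]
    cv2.imwrite("pics/v5.png",np.hstack([cv2.resize(a,(400,330)),cv2.resize(b,(400,330))]))
E
python3 m3.py
```

```text
shift cm [  1.4  -12.1   10.12] turn -10.78
t 12.2667 tcp [ 0.4224 -0.0384  0.2012] yaw 119.02 tilt [0.0012 0.0004] j [ 17.   1. -25.  -0. -64. -78.] F [0.6 1.  0.4]
scene [[419.8, 282.3], [400.4, 272.3], [420.5, 248.4], [439.5, 257.6]] [[418.6, 287.2], [396.2, 275.4], [421.5, 243.9], [443.4, 258.1]] [[0.5916, 0.1812], [0.5826, 0.1288], [0.4742, 0.1443], [0.493, 0.2005]] ctr [0.5354 0.1637] ang -9.52 0.1005 0.0532
mallet [ 0.788 -0.185  0.03 ]
side [[250.6, 338.1], [269.2, 316.0], [323.4, 336.5], [306.8, 361.0]] [[248.7, 338.8], [270.7, 312.1], [324.3, 334.1], [305.7, 360.9]] [[0.5799, 0.1807], [0.5718, 0.1258], [0.488, 0.1427], [0.4966, 0.1928]] ctr [0.5341 0.1605] ang -9.8 0.0842 0.0555
```

```bash
cat > m4.py <<'E'
from h import *
from m3 import vx,vy
def bore(c,P,rad=5):
    """darkest spot (the bore) near each predicted point, weighted centroid"""
    g=cv2.resize(cv2.cvtColor(c["frame"],cv2.COLOR_BGR2GRAY),None,fx=1,fy=1).astype(float); out=[]
    for u,v in proj(c,P):
        u0,v0=int(round(u)),int(round(v)); w=g[v0-rad:v0+rad+1,u0-rad:u0+rad+1]
        j,i=np.unravel_index(w.argmin(),w.shape); u0+=i-rad; v0+=j-rad
        yy,xx=np.mgrid[v0-2:v0+3,u0-2:u0+3]; w=g[yy,xx]; w=np.clip(np.percentile(w,70)-w,0,None)
        out.append([(w*xx).sum()/w.sum(),(w*yy).sum()/w.sum()])
    return np.array(out)
def rect(q):
    d=q[0]-q[3]+q[1]-q[2]
    return f"ctr {q.mean(0).round(4)} ang {np.degrees(np.arctan2(d[1],d[0])):.2f} sides {[round(float(np.linalg.norm(q[i]-q[i-1])),4) for i in range(4)]}"
L=np.array([(42,23),(42,-23),(-42,-23),(-42,23)])/1000
if __name__=="__main__":
    P=np.c_[np.array([.534,.162])+L[:,:1]*vx+L[:,1:]*vy,np.full(4,.147)]
    for n in("scene","side"):
        c=grab(n); uv=bore(c,P); print(n,uv.round(1).tolist(),rect(onz(c,uv,.147)[:,:2]))
    px=np.array([np.cos(np.radians(39.8)),np.sin(np.radians(39.8))]);py=np.array([-px[1],px[0]])
    P=np.c_[np.array([.469,-.151])+L[:,:1]*px+L[:,1:]*py,np.full(4,.006)]
    c=grab("wrist"); print("plate in wrist",proj(c,P).round().tolist())
E
python3 m4.py
```

```text
scene [[419.8, 281.5], [400.1, 271.5], [420.1, 247.8], [439.3, 257.2]] ctr [0.5315 0.1619] ang -9.41 sides [0.083, 0.0466, 0.0837, 0.0466]
side [[250.4, 336.6], [269.0, 314.5], [323.3, 334.8], [306.8, 359.4]] ctr [0.5341 0.1604] ang -9.09 sides [0.0845, 0.0462, 0.0843, 0.0463]
plate in wrist [[222.0, 230.0], [178.0, 239.0], [155.0, 157.0], [200.0, 147.0]]
```

View pics/v5.png

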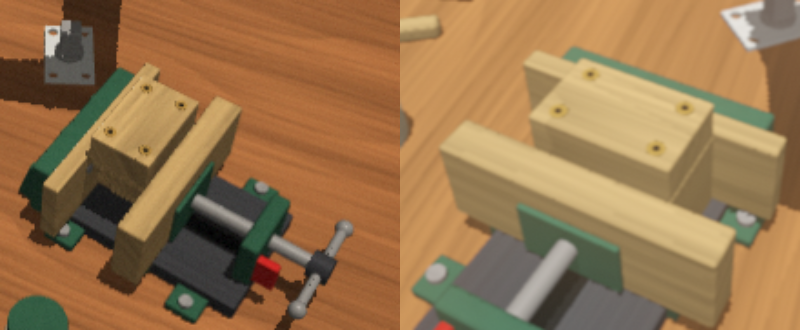

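View: the corbel sits snug and square between the jaws, with inserts at crop (147,88), (181,104), (110,131) and (145,150). Corbel centre is about (.533,.161), yaw -9.25°. Now the faceplate.

Emit:
{"fn": "step_arm", "kwargs": {"targets": "0.35 -3 0 0;0.35 -3 0 0;0.35 -3 0 0;0.35 -3.1 0 0;0 0 0 -5.4;0 0 0 -5.4;0 0 0 0", "claw": 5.6}}

```text
time_s: 13.1
tcp_pos: [0.469, -0.1487, 0.2003]
ee_rot: [[-0.77, -0.638, -0.001], [-0.638, 0.77, 0.0], [0.0, 0.001, -1.0]]
wrist_force: [0.1, -0.4, 0.1]
gripper_width: 0.643
gripper_force: 0.0
```

```bash
python3 go.py .469 -.151 .1 129.8; cat > m5.py <<'E'
from m4 import *
px=np.array([np.cos(np.radians(39.8)),np.sin(np.radians(39.8))]);py=np.array([-px[1],px[0]])
P=np.c_[np.array([.469,-.151])+L[:,:1]*px+L[:,1:]*py,np.full(4,.006)]
c=grab("wrist","pics/w6.png"); hsv=cv2.cvtColor(c["frame"],cv2.COLOR_BGR2HSV)
pr=proj(c,P);print(pr.round().tolist())
m=(hsv[...,1]>70).astype(np.uint8); n,lab,st,ce=cv2.connectedComponentsWithStats(m)
for i in range(1,n):
    if 30<st[i,4]<600: print(ce[i].round(1),st[i,4],onz(c,[ce[i]],.006)[0,:2].round(4))
E
python3 m5.py
```

```text
shift cm [ 0.15 -0.18 10.03] turn -0.15
t 13.1 tcp [ 0.469  -0.1487  0.2003] yaw 129.65 tilt [-0.0007  0.0001] j [  1.   9. -17.  -0. -65. -52.] F [ 0.1 -0.4  0.1]
[[334.0, 247.0], [289.0, 247.0], [287.0, 163.0], [335.0, 163.0]]
[438.7  20.2] 142 [ 0.2644 -0.1712]
[346.2  73.7] 151 [ 0.3535 -0.2048]
[387.8 101.3] 143 [ 0.347  -0.1593]
[496.2 152.1] 114 [ 0.3135 -0.0474]
[286.6 164.3] 154 [ 0.4526 -0.1952]
[334.2 164. ] 147 [ 0.4232 -0.1602]
[538.6 165.6] 94 [ 0.2947 -0.0054]
[466.7 233.1] 95 [ 0.3894 -0.0126]
[507.3 244.7] 82 [0.3708 0.0289]
[288.  248.1] 115 [ 0.5168 -0.1417]
[333.6 247.9] 112 [ 0.4872 -0.1064]
[420.3 350. ] 50 [0.515  0.0423]
[344.3 440.2] 393 [0.6587 0.0568]
```

The wrist gives the plate centre as (.4700, -.1509), yaw 39.8°. Descending onto the shank.

Emit:
{"fn": "step_arm", "kwargs": {"targets": "0.07 -0.23 2 -0.15;0 0 3 0;0 0 3 0;0 0 3 0;0 0 3 0;0 0 2 0;0 0 1 0;0 0 0 0"}}

```text
time_s: 13.82
tcp_pos: [0.4679, -0.1504, 0.0283]
ee_rot: [[-0.77, -0.638, -0.006], [-0.638, 0.77, 0.0], [0.004, 0.004, -1.0]]
wrist_force: [-0.7, 0.5, 0.4]
gripper_width: 0.641
gripper_force: 0.0
```

Emit:
{"fn": "step_arm", "kwargs": {"targets": "0 0 1 0;0 0 0.8 0;0 0 0.5 0;0 0 0.5 0;0 0 0 0"}}

```text
time_s: 14.23
tcp_pos: [0.4695, -0.1513, 0.0022]
ee_rot: [[-0.77, -0.638, -0.001], [-0.638, 0.77, 0.0], [0.001, 0.001, -1.0]]
wrist_force: [0.3, 0.1, -0.4]
gripper_width: 0.642
gripper_force: 0.0
```

Emit:
{"fn": "step_arm", "kwargs": {"targets": "0 0 0 0;0 0 0 0;0 0 0 0;0 0 0 0;0 0 0 0;0 0 0 0;0 0 0 0", "claw": 2}}

```text
time_s: 14.82
tcp_pos: [0.4696, -0.1514, 0.0028]
ee_rot: [[-0.77, -0.639, -0.001], [-0.639, 0.77, 0.0], [0.0, 0.0, -1.0]]
wrist_force: [-1.5, 1.7, 2.5]
gripper_width: 0.321
gripper_force: 30.0
```

Emit:
{"fn": "step_arm", "kwargs": {"targets": "0 0 -0.5 0;0 0 -1 0;0 0 -2 0;0 0 -3 0;0 0 -3 0;0 0 -3 0;0 0 -3 0;0 0 -3 0;0 0 -1.5 0;0 0 0 0"}}

```text
time_s: 15.65
tcp_pos: [0.4719, -0.1519, 0.2061]
ee_rot: [[-0.769, -0.639, 0.008], [-0.639, 0.769, -0.001], [-0.005, -0.005, -1.0]]
wrist_force: [0.4, 0.5, -3.9]
gripper_width: 0.318
gripper_force: 30.0
```

Emit:
{"fn": "step_arm", "kwargs": {"targets": "-1.4 1.1 0 0;-2.5 2.05 0 0;-2.5 2.05 0 0;-2.5 2.05 0 0;-2.5 2.05 0 0;-2.5 2.05 0 0;-2.5 2.05 0 0;-2.5 2.05 0 0;-2.5 2.05 0 0;-2 1.65 0 0;-1.27 1.05 0 0;0 0 0 0"}}

```text
time_s: 16.65
tcp_pos: [0.5304, 0.1639, 0.1999]
ee_rot: [[-0.768, -0.641, -0.003], [-0.641, 0.768, -0.001], [0.003, 0.001, -1.0]]
wrist_force: [1.0, 0.4, -4.8]
gripper_width: 0.319
gripper_force: 30.0
```

Emit:
{"fn": "step_arm", "kwargs": {"targets": "0 0 0 4;0 0 0 7;0 0 0 7;0 0 0 7;0 0 0 7;0 0 0 7;0 0 0 6;0 0 0 4;0 0 0 0;0 0 0 0"}}

```text
time_s: 17.48
tcp_pos: [0.53, 0.1604, 0.2014]
ee_rot: [[-0.987, 0.161, -0.002], [0.161, 0.987, -0.001], [0.002, -0.002, -1.0]]
wrist_force: [0.2, 0.9, -5.9]
gripper_width: 0.32
gripper_force: 30.0
```

```bash
python3 go.py .5328 .1612 .165 80.75; cat > m6.py <<'E'
from m4 import *
s=sense();p=np.array(s["tcp_pos"]);R=np.array(s["ee_rot"]);zu=p[2]-.0028
a=R[:2,1];b=np.array([a[1],-a[0]])   # plate y, x by the grasp
P=np.c_[p[:2]+L[:,:1]*b+L[:,1:]*a,np.full(4,zu+.006)]
for n in("scene","side","wrist"):
    c=grab(n,f"pics/{n}7.png"); hsv=cv2.cvtColor(c["frame"],cv2.COLOR_BGR2HSV)
    print(n,"pred",proj(c,P).round(1).tolist())
    m=((hsv[...,1]<60)&(hsv[...,2]>90)).astype(np.uint8)
    for k in cv2.findContours(m,cv2.RETR_EXTERNAL,cv2.CHAIN_APPROX_NONE)[0]:
        k=k.reshape(-1,2)
        if len(k)<60 or np.linalg.norm(k.mean(0)-proj(c,P).mean(0))>45: continue
        q=onz(c,k,zu+.006)[:,:2].astype(np.float32); print("  plate",k.mean(0).round(),cv2.minAreaRect(q))
    x0,y0=k0=proj(c,P).mean(0).astype(int)
    m=((hsv[...,1]>70)).astype(np.uint8); N,lab,st,ce=cv2.connectedComponentsWithStats(m)
    for i in range(1,N):
        if 8<st[i,4]<400 and np.linalg.norm(proj(c,P)-ce[i],axis=1).min()<12: print("  hole",ce[i].round(1),st[i,4],onz(c,[ce[i]],zu+.006)[0,:2].round(4))
print("P",P.round(4).tolist())
E
python3 m6.py
```

```text
shift cm [-0.28  0.13  3.64] turn -0.01
t 17.4833 tcp [0.53   0.1604 0.2014] yaw 80.74 tilt [-0.0025 -0.0012] j [  34.   15.   -9.   -0.  -67. -133.] F [ 0.2  0.9 -5.9]
scene pred [[422.3, 262.3], [402.2, 252.3], [422.9, 228.4], [442.6, 237.5]]
  plate [416. 254.] ((0.5553572177886963, 0.15687942504882812), (0.07230273634195328, 0.06234158203005791), 80.94092559814453)
  hole [442.7 238.1] 15 [0.4935 0.1905]
  hole [402.6 252.9] 13 [0.5691 0.1323]
  hole [422.5 263. ] 14 [0.5768 0.1773]
side pred [[249.2, 305.3], [269.0, 283.6], [326.4, 303.6], [308.9, 327.7]]
  plate [289. 304.] ((0.5267823934555054, 0.1470225751399994), (0.10876186192035675, 0.11565669625997543), 79.22229766845703)
  hole [325.5 304.5] 36 [0.4854 0.1463]
  hole [248.6 306.4] 29 [0.5749 0.1785]
  hole [308.2 328.7] 28 [0.4924 0.1915]
wrist pred [[353.8, 348.3], [268.1, 348.3], [263.0, 191.8], [358.6, 191.8]]
  plate [313. 239.] ((0.5121058225631714, 0.16385792195796967), (0.07122433185577393, 0.07354477792978287), 81.08015441894531)
  hole [276.  351.6] 56 [0.5703 0.1347]
  hole [348.9 351.8] 48 [0.5767 0.1735]
P [[0.5751, 0.1763, 0.2046], [0.5677, 0.1309, 0.2046], [0.4848, 0.1444, 0.2046], [0.4922, 0.1898, 0.2046]]
```

Emit:
{"fn": "step_arm", "kwargs": {"targets": "-2 0 0 0;-3.5 0 0 0;-3.5 0 0 0;-3.5 0 0 0;-1.5 0 0 0;0 0 0 0;0 0 0 0"}}

```text
time_s: 18.22
tcp_pos: [0.669, 0.1382, 0.2008]
ee_rot: [[-0.987, 0.162, -0.003], [0.162, 0.987, -0.001], [0.003, -0.001, -1.0]]
wrist_force: [-0.7, 0.2, -5.0]
gripper_width: 0.322
gripper_force: 30.0
```

```bash
cat > m7.py <<'E'
from m4 import *
P=np.c_[np.array([.533,.1618])+L[:,:1]*vx+L[:,1:]*vy,np.full(4,.147)]
for n in("wrist","scene","side"):
    c=grab(n,f"pics/{n}8.png"); 
    uv=bore(c,P,7 if n=="wrist" else 4); q=onz(c,uv,.147)[:,:2]
    print(n,proj(c,P).round(1).tolist(),uv.round(1).tolist(),q.round(4).tolist(),rect(q))
E
python3 m7.py; python3 go.py .5328 .1612 .165 80.75
```

```text
wrist [[353.0, 88.7], [275.0, 88.7], [272.6, -67.4], [355.5, -67.5]] [[354.0, 85.9], [273.6, 86.6], [269.8, -59.5], [350.4, -72.9]] [[0.5767, 0.1785], [0.5694, 0.1317], [0.4916, 0.1437], [0.492, 0.1889]] ctr [0.5324 0.1607] ang -7.83 sides [0.0853, 0.0474, 0.0787, 0.0452]
scene [[419.2, 282.1], [399.9, 272.1], [420.0, 248.2], [438.9, 257.4]] [[422.8, 284.8], [396.3, 275.2], [420.6, 243.4], [443.0, 261.1]] [[0.5816, 0.1866], [0.5822, 0.1289], [0.4737, 0.1421], [0.5016, 0.2024]] ctr [0.5348 0.165 ] ang -8.73 sides [0.0816, 0.0576, 0.1093, 0.0665]
side [[250.9, 337.4], [269.6, 315.4], [323.7, 335.9], [307.1, 360.3]] [[250.4, 336.6], [269.0, 314.5], [323.3, 334.8], [306.8, 359.4]] [[0.5794, 0.1766], [0.5721, 0.131], [0.4889, 0.1443], [0.496, 0.19]] ctr [0.5341 0.1605] ang -9.10 sides [0.0845, 0.0462, 0.0843, 0.0463]
shift cm [13.7   0.02  3.77] turn -0.01
t 18.3667 tcp [0.6681 0.1389 0.2027] yaw 80.74 tilt [-0.0006 -0.0001] j [  25.   27.   11.   -0.  -73. -125.] F [-0.3  0.2 -4.2]
```

```bash
cat > m8.py <<'E'
from m4 import *
P=np.c_[np.array([.5325,.1615])+L[:,:1]*vx+L[:,1:]*vy,np.full(4,.147)]
for k in range(4):
    c=grab("wrist"); pr=proj(c,P[:2]); q=[]
    hsv=cv2.cvtColor(c["frame"],cv2.COLOR_BGR2HSV)
    for u,v in pr:
        x0,y0=int(u)-16,int(v)-16; w=hsv[y0:y0+33,x0:x0+33]
        g=cv2.GaussianBlur(w[...,2],(3,3),0); b=(g<g.min()+40).astype(np.uint8)
        N,l,st,ce=cv2.connectedComponentsWithStats(b); i=1+np.argmax(st[1:,4]); q.append(ce[i]+[x0,y0])
    Q=onz(c,q,.147)[:,:2]; print(np.round(q,1).tolist(),Q.round(4).tolist(),"ctr",(Q.mean(0)-.042*vx).round(4),np.linalg.norm(Q[0]-Q[1]).round(4), c["eye"].round(3))
cv2.imwrite("pics/w9.png",c["frame"])
E
python3 m8.py
```

```text
[[352.8, 90.4], [275.0, 90.5]] [[0.5781, 0.1783], [0.5707, 0.1326]] ctr [0.533  0.1622] 0.0462 [0.601 0.15  0.397]
[[352.5, 90.4], [274.7, 90.4]] [[0.5781, 0.1782], [0.5707, 0.1325]] ctr [0.5329 0.1622] 0.0463 [0.601 0.15  0.397]
[[352.2, 90.3], [274.6, 90.1]] [[0.5781, 0.1782], [0.5706, 0.1326]] ctr [0.5329 0.1622] 0.0462 [0.601 0.15  0.397]
[[352.1, 90.0], [274.5, 90.1]] [[0.578, 0.1782], [0.5707, 0.1326]] ctr [0.5329 0.1622] 0.0462 [0.601 0.15  0.397]
```

Corbel centre (.5330, .1621), agreed by the wrist and by triangulation. Moving back over it.

Emit:
{"fn": "step_arm", "kwargs": {"targets": "1.5 0 0 0;3.5 0 0 0;3.5 0 0 0;3.5 0 0 0;1.5 0 0 0;0 0 0 0;0 0 0 0;0 0 0 0"}}

```text
time_s: 19.23
tcp_pos: [0.5363, 0.1609, 0.2034]
ee_rot: [[-0.987, 0.161, 0.002], [0.161, 0.987, 0.001], [-0.002, 0.001, -1.0]]
wrist_force: [0.4, 0.8, -4.3]
gripper_width: 0.318
gripper_force: 30.0
```

```bash
python3 go.py .5324 .1622 .165 80.75
```

```text
shift cm [0.42 0.06 3.84] turn -0.03
t 19.2333 tcp [0.5363 0.1609 0.2034] yaw 80.72 tilt [0.0019 0.0008] j [  33.   15.   -8.    0.  -67. -133.] F [ 0.4  0.8 -4.3]
```

Emit:
{"fn": "step_arm", "kwargs": {"targets": "0.3 0.06 0.8 0;0 0 1 0;0 0 1 0;0 0 0.7 0;0 0 0.2 0;0 0 0 0;0 0 0 0;0 0 0 0;0 0 0 0;0 0 0 0;0 0 0 0;0 0 0 0"}}

```text
time_s: 20.23
tcp_pos: [0.5329, 0.1618, 0.1659]
ee_rot: [[-0.987, 0.162, 0.001], [0.162, 0.987, 0.0], [-0.0, 0.0, -1.0]]
wrist_force: [-0.6, -0.6, -4.9]
gripper_width: 0.32
gripper_force: 30.0
```

```bash
python3 go.py .5324 .1622 .165 80.75; python3 m6.py; python3 go.py .5324 .1622 .165 80.75
```

```text
shift cm [0.06 0.03 0.09] turn -0.06
t 20.2333 tcp [0.5329 0.1618 0.1659] yaw 80.69 tilt [0.0005 0.0003] j [  34.   17.  -12.    0.  -62. -133.] F [-0.6 -0.6 -4.9]
scene pred [[420.4, 275.1], [400.8, 265.0], [421.1, 241.1], [440.4, 250.4]]
  plate [417. 265.] ((0.5537305474281311, 0.15958943963050842), (0.07103489339351654, 0.07165775448083878), 81.09296417236328)
  hole [433.6 243.8] 17 [0.4833 0.1723]
  hole [429.8 251.8] 20 [0.509 0.173]
  hole [440.4 251.1] 13 [0.4971 0.192 ]
  hole [401.2 265.8] 13 [0.5723 0.1339]
  hole [420.5 275.8] 12 [0.5797 0.1784]
side pred [[249.3, 325.6], [268.5, 303.7], [323.7, 324.0], [306.7, 348.4]]
  plate [289. 326.] ((0.5301247239112854, 0.1529085785150528), (0.10308416932821274, 0.11579842865467072), 76.6271743774414)
  hole [248.5 326.8] 19 [0.5782 0.1799]
  hole [306.2 349.6] 30 [0.4952 0.1932]
wrist pred [[354.8, 349.5], [268.9, 349.6], [263.9, 192.8], [359.8, 192.8]]
  plate [313. 239.] ((0.5147311091423035, 0.16498295962810516), (0.0707765743136406, 0.0726952776312828), 80.83052062988281)
  hole [276.3 352.2] 47 [0.5728 0.1359]
  hole [348.8 352.4] 35 [0.5793 0.1742]
P [[0.5781, 0.1777, 0.1691], [0.5707, 0.1323, 0.1691], [0.4878, 0.1459, 0.1691], [0.4952, 0.1913, 0.1691]]
shift cm [0.05 0.04 0.07] turn -0.06
t 20.3833 tcp [0.5329 0.1617 0.1657] yaw 80.69 tilt [0.0002 0.0001] j [  34.   17.  -12.    0.  -62. -133.] F [ 0.1  0.9 -4.8]
```

The plate centre triangulates to (.5335, .1626) and the insert centre to (.5332, .1622). They're aligned and the plate is still, so I'm handing in.

```bash
python3 -c "
from h import *
print(np.abs(sense()['joint_velocities']).max()); print(r.finish_job())"
```

```text
0.07999077112183828
the job is handed in; nothing more can be done
None
```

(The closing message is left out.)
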